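Lever open the re-inking dock and push the marker home

TASK

Take the cranked palette knife from its wooden rest, slip its blade into the notch at the front of the marker re-inking dock, lever the stuck lid up with the blade and swing the lid over until it leans back past upright. Push the marker lying inside gently along its groove until its nib rests against the blue ink pad, and lay the knife back on its rest, letting go of everything. Do not disturb the bottles, the jar, the tile or the brush.

Things in the scene. Friction and masses are not known exactly. Their poses are not given: they have to be found in the camera images.
- dock: Fixed grey re-inking dock, 250 wide (y) x 132 deep (x). Origin: middle of the bottom edge of its front face; x into the dock (about world +y: the front faces the robot's right), y about world -x, z up. Top slopes at 30 degrees: lid top 125 high at x=0, 200 at the back. Walls 18 (front), 8 (sides), 12 (back) thick. A notch 60 wide in the middle of the front wall's top (see slot).
- slot (a point): Middle of the notch's mouth under the lid's front edge (a black mark on the lid shows its 60 width), axes as dock. A ledge parallel to the lid leaves a gap 7 high, running in along (cos30, 0, sin30) for about 20, then opening into the hollow dock. A blade goes in only when pitched tip-up at 20 to 40 degrees; 30 past this point the tip is well under the lid and touches nothing else.
- groove (a point): Bottom of the V-groove inside the dock at its middle: dock x=60, y=0, z=96. It runs along the dock's y (-117 to 117, the blue pad fills 107 to 117), sides at 45 degrees, edges 8 up and 8 out. Deck around it at dock z=92. Closed fingertips reaching down to 10 above this point clear the groove's edges and can push the marker's tail.
- hinge (a point): Middle of the lid's hinge axis (along the dock's y) at the upper rear edge of the dock, level with the lid's underside: dock x=134, z=193.
- lid (a joint): Lid angle, rad: 0 shut (front edge low, 30 degrees slope), 0.52 level, 2.09 upright, 2.5 its stop, leaning back. Turns about the dock's y, front edge up and over to the back. Stiff hinge, 0.2 N m of friction: the lid stays where it is left; 2 to 3 N near its front edge lift it.
- cover: White lid plate with a blue panel, 155 from hinge to front edge, 250 wide, 8 thick, about 120 g (varies). Origin on the hinge axis; x from front edge to hinge, z out of its upper face; the underside is z=0, x -155 to 0. Shut, it lies flush on the walls and cannot be gripped.
- lid_edge (a point): Middle of the lower front edge of the lid, 155 from the hinge.
- marker: Loose marker in the V-groove under the lid: white barrel, red collar, black nib; 120 long, 18 in diameter, about 50 g (varies). Origin at its middle on its axis, 12.7 above the bottom of the V; y along it to the nib (dock's +y); flat tail at y=-60. Starts 25 to 45 short of the pad. It slides with about 1 N.
- nib (a point): The flat end of the marker's nib, on its axis.
- pad: Fixed blue ink pad at the +y end of the groove, 34 x 10 x 30. Origin: centre of the face that looks along -y at the nib; axes as the dock. It is rigid and delicate: do not press the marker on it with more than 20 N.
- knife: Loose cranked palette knife, 158 long, 80 g: wooden handle 80 long, 18 x 18 square; a crank 21 down; flat steel blade 58 long, 22 wide, 2 thick. Origin: grip point on the handle axis, 34 behind its front end, near the balance. x to the blade, z up as it lies. Blade at x 54 to 112, z -21. Grip across y. On its rest the origin is 49 above the table.
- tip (a point): End of the knife's blade, mid width and thickness: at (112, 0, -21) in the knife's frame.
- rest: Fixed wooden knife rest: base 90 x 74, two crossbars (70 wide, 6 thick, tops 40 above the table, 5 upstands at the ends) at x=-36 and 27 under the handle, grip point free between them. Origin on the table below where the knife's origin belongs; x towards the blade. Stands right of the dock, near or far.
- jar: Bystander: clear jar with green lid, 74 in diameter, 90 high, beside the rest. Origin at the base.
- ink_red: Bystander: small red ink bottle with white cap, 30 in diameter, 75 high. Origin at the base.
- ink_amber: Bystander: small amber ink bottle, 30 in diameter, 75 high. Origin at the base.
- ink_blue: Bystander: small blue ink bottle, 30 in diameter, 75 high. Origin at the base.
- tile: Bystander: white ceramic tile 108 x 108 x 7 with a painted flower, flat on the table behind the dock. Origin at its underside.
- brush: Bystander: flat brush with green handle, 205 long, lying on the table. Origin on the table under its middle.
Not all that is in view belongs to the job. Of the things that look like the rest, the larger one is meant.

How it is judged:
By the outcome, as a careful person would: the job done as asked, in the order asked, and still so for the second after the job is handed in, with the robot touching nothing.
It also fails if it takes over 64 s, if anything falls off the work surface, if the arm or the gripper's body presses on something with over 40 N, if the wrist force passes 120 N, or if a joint passes its speed limit or range.

ROBOT

A 6-joint arm with a two-finger parallel gripper is mounted at the origin on the work surface. World frame = base frame: x ahead of the robot, y to its left, z up, the work surface at z = 0. Lengths are in m, angles in degrees, forces in N, time in s.
With the tool pointing down it reaches from about 0.4 to 0.825 m from the base axis. Payload 7 kg.
Tool frame: the origin (TCP) lies on the centre line of the jaws, within the pads' length; the fingertips stand 19 mm ahead of it and the grasp point (between the pads) is the TCP (r.tip_extent is the distance from the TCP to the fingertips, in m); z points along the fingers, y is the line along which they close (so a half turn about z gives the same grasp; the last joint's range is limited). The gripper opens to 88 mm and grips with 3 to 60 N. Pads are 19 mm wide; open, the fingers measure 130 mm over their backs; the gripper's body (78 mm by 193 mm) begins 47 mm behind the grasp point.
Start: joints at [-55.571, 20.546, 0.682, 0, -70.136, -16.507], TCP at [0.208, -0.642, 0.246] pointing down, gripper open.
Joint ranges: [-176.03, 176.03], [-82.01, 121.73], [-58.28, 71.71], [-173.87, 95.51], [-174.79, -0.11], [-173.66, 173.66]. Speed limits (degrees/s): [136.94, 136.94, 172.46, 180, 180, 180].

INTERFACE

Orientations are given as [roll, pitch, yaw] about the fixed x, y, z axes, in that order (R = Rz(yaw) Ry(pitch) Rx(roll)).
In Python, from plant import r gives the robot as it stands. The module is installed in compiled form; this text tells all that it offers.
- The arm moves only by the tool jog_arm, never from a script. Its argument "deltas" is a list that holds one entry, the list of rows, each a list of 5 numbers: the opening, from -1 (shut) to 1 (fully open), then the shift along the world's x, y, z in cm, then the turn about the world's z in rad. In form: [[[claw, dx, dy, dz, turn], ...]]. A call has 1 to 8 rows; each row shifts and turns the commanded pose from where the row before left it; what a row does not reach is not made up. A row lasts 1/8 s, in which the tool goes at most 62.5 mm and 10.7 degrees, less where a joint would pass 70% of its speed; a pose out of reach is approached as far as the arm can. A call with a gripper value outside its range is refused whole. The fingers move at their own pace and stop on an object; "force" is the grip in N (left out, the last holds). Time passes only in rows, so rows that do not move let the fingers close. It gives the time, the measured TCP pose, the force, the opening and the grip force at its end, in the units of the state.
- r.get_state(): the state, without advancing time (a new reading comes with each control period).
- r.capture(name): name is "scene" or "top" or "wrist"; returns the picture (480x640x3 uint8, blue, green, red); there is no depth.
- r.camera_info(name): a dict with "fx", "fy", "cx", "cy" (pixels), "view" (4x4, takes a point from world to camera coordinates). Camera axes: x right, y up, looking along -z (the intrinsics and any distortion apply to the point x, -y, -z); pixel columns grow to the right and rows downward; lengths in m; the calibration is good to about 2 mm. A picture is of the moment at which its call begins: read the wrist's pose just before it. camera_info takes no time and is no camera call; for the wrist camera it gives the pose at the moment of the call.
- r.close_job(): hands the job in; it is judged then, once.
The state is a dict: "time_s": time; "joints": joint angles; "qd": joint speeds; "joint_torque": joint torques, N m; "tcp_pos": TCP position; "eef_rot": TCP orientation; "contact_force": force on the tool from outside, world axes, zero at the start; "moment": the same for the moment, N m; "gripper_width": finger opening in m; "gripper_force": force on a finger pad.
Only numpy, scipy, OpenCV 4.12 (cv2) and the standard library are available. Lean on these libraries where they do the work, as an engineer would, in place of code of your own. Each camera call takes 0.05 s, during which the arm holds its last target. There are 200 camera calls.

## Working session

There is one attempt and no reset: what is moved stays moved. The work goes in short steps, Python scripts to look and compute and a tool call to move; the robot and the scene stay as the last step left them, time stands still between calls to the robot, and variables do not carry over. Pictures are saved under pics/ and viewed, at most 10 in all, crops included, and the job is handed in when it is done.

Besides the shell and the picture viewer there is one more tool, called after "Request:" as name([rows], argument=value, ...), one row to a line, values as JSON. jog_arm: Moves the arm, as the interface text tells. Its arguments: {"type":"object","properties":{"deltas":{"type":"array"},"force":{"type":"number"}},"required":["deltas"]}

```bash
mkdir -p pics; cat > h.py <<'E'
import numpy as np, cv2
from plant import r
def ray(info,u,v):
    V=np.array(info["view"]);R=V[:3,:3];t=V[:3,3]
    d=np.array([(u-info["cx"])/info["fx"],-(v-info["cy"])/info["fy"],-1.])
    return -R.T@t, R.T@d/np.linalg.norm(d)
def onz(info,u,v,z):
    o,d=ray(info,u,v);return o+d*(z-o[2])/d[2]
def proj(info,p):
    V=np.array(info["view"]);c=V[:3,:3]@np.array(p)+V[:3,3]
    return info["cx"]-info["fx"]*c[0]/c[2], info["cy"]+info["fy"]*c[1]/c[2]
def tri(*a):
    A=np.zeros((3,3));b=np.zeros(3);L=[]
    for i,u,v in a:
        o,d=ray(i,u,v);P=np.eye(3)-np.outer(d,d);A+=P;b+=P@o;L.append((P,o))
    x=np.linalg.solve(A,b);return x,[np.linalg.norm(P@(x-o)) for P,o in L]
E
python3 - <<'E'
from h import *
for n in("scene","top"):
    i=r.camera_info(n);print({k:(np.round(v,4).tolist() if k=="view" else v) for k,v in i.items()})
    im=r.capture(n);cv2.imwrite(f"pics/{n}0.png",im)
i=r.camera_info("wrist");cv2.imwrite("pics/w0.png",r.capture("wrist"));print(i)
print(r.get_state(),r.tip_extent)
E
```

```text
{'fx': 449.01118719233904, 'fy': 449.01118719233904, 'cx': 325.3975661201536, 'cy': 237.15939688837625, 'view': [[-0.8465, 0.5324, -0.0049, 0.4417], [-0.3387, -0.5315, 0.7764, 0.078], [0.4107, 0.6588, 0.6303, -1.2134], [0.0, 0.0, 0.0, 1.0]]}
{'fx': 611.404838207893, 'fy': 611.404838207893, 'cx': 316.6678269219085, 'cy': 240.92002476170228, 'view': [[-0.0094, -0.9999, -0.0053, -0.0266], [0.9768, -0.0103, 0.2138, -0.557], [-0.2138, -0.0031, 0.9769, -1.5103], [0.0, 0.0, 0.0, 1.0]]}
{'fx': 348.94055691301963, 'fy': 348.94055691301963, 'cx': 317.6964260475581, 'cy': 239.67817763460036, 'view': array([[-0.30751745,  0.95153946,  0.00238057,  0.67326501],
       [-0.91718989, -0.29574838, -0.26701235,  0.03455795],
       [-0.25336874, -0.08429439,  0.96369017, -0.39155987],
       [ 0.        ,  0.        ,  0.        ,  1.        ]])}
{'time_s': 0.15, 'joints': array([-5.55690552e+01,  2.05814115e+01,  6.47454428e-01, -1.30437224e-02,
       -7.01356117e+01, -1.65072892e+01]), 'qd': array([ 0.03709676, -0.02788286,  0.14084785,  0.02858319, -0.00252271,
       -0.03680272]), 'joint_torque': array([-1.43638088e-03, -5.83277106e+01,  2.93291938e+01,  7.00134158e+00,
        8.79747357e-03, -1.09899868e-04]), 'tcp_pos': array([ 0.20760703, -0.64193678,  0.244862  ]), 'eef_rot': array([ 1.79929814e+02, -8.01039570e-03, -1.62080779e+02]), 'contact_force': array([ 0.38821832,  0.11241863, -0.37759985]), 'moment': array([ 0.02172261, -0.00292788,  0.04053143]), 'gripper_force': 0.0, 'gripper_width': 0.08789503282008397} 0.019
```

View pics/scene0.png

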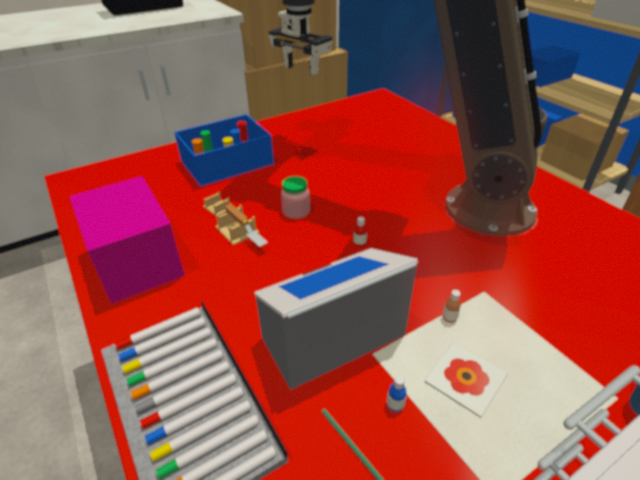

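View pics/top0.png

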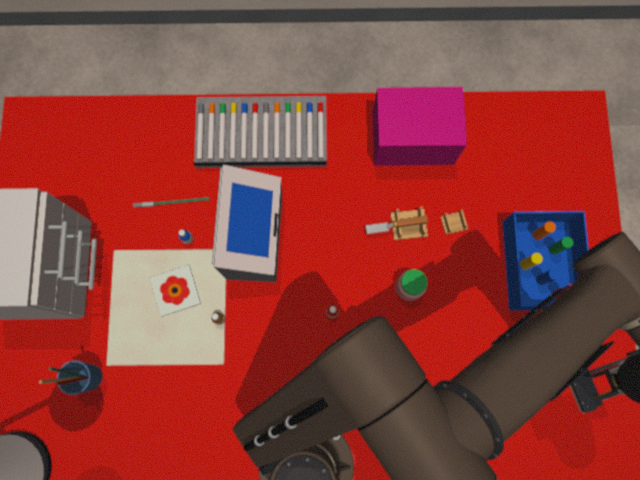

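Scene view (`scene0`): the rest with the knife is near (235,220), the jar at (295,198), the dock at (335,315), and bottles at (361,232), (452,307) and (397,395). 
Top view (`top0`): the knife on the larger rest is at (408,223), blade to the left (372,228). A smaller look-alike rest sits at (455,221). The dock is at (247,222), its black notch mark at (277,224).

Candidates for the rest: (408,223), large with the knife, and (455,221), small and empty. I choose the large one. Next is a close crop and a measurement.

```bash
cat > m1.py <<'E'
from h import *
T=cv2.imread("pics/top0.png");S=cv2.imread("pics/scene0.png")
a=cv2.resize(T[190:260,350:480],None,fx=5,fy=5,interpolation=cv2.INTER_CUBIC)[:, :650]
b=cv2.resize(S[180:255,190:320],None,fx=3,fy=3,interpolation=cv2.INTER_CUBIC)
c=np.zeros((600,800,3),np.uint8);c[:350,:650]=a;c[352:352+225,:390]=b
d=cv2.resize(T[160:285,205:290],None,fx=1.9,fy=1.9,interpolation=cv2.INTER_CUBIC);c[355:355+d.shape[0],400:400+d.shape[1]]=d
cv2.imwrite("pics/crop1.png",c)
it=r.camera_info("top");isc=r.camera_info("scene")
def hsv(I):return cv2.cvtColor(I,cv2.COLOR_BGR2HSV)
# non-red mask blobs
for n,I,i in(("top",T,it),("scene",S,isc)):
    H=hsv(I)
    m=((H[...,1]<110)&(H[...,2]>90)).astype(np.uint8)
    k,l,s,ce=cv2.connectedComponentsWithStats(m)
    print(n,[(s[j].tolist(),ce[j].round(1).tolist()) for j in range(1,k) if 60<s[j][4]<20000])
    if n=="top":
        j=l[175,260]; 
        for (y,x) in((175,260),(265,230)):
            if l[y,x]:j=l[y,x]
        cnt=max(cv2.findContours((l==j).astype(np.uint8),cv2.RETR_EXTERNAL,cv2.CHAIN_APPROX_NONE)[0],key=len)
        q=cv2.approxPolyDP(cnt,5,True);print("lid",q.reshape(-1,2).tolist())
    mb=cv2.inRange(H,(100,150,80),(125,255,255))
    k,l,s,ce=cv2.connectedComponentsWithStats(mb)
    for j in range(1,k):
        if s[j][4]>800:
            cnt=max(cv2.findContours((l==j).astype(np.uint8),0,cv2.CHAIN_APPROX_NONE)[0],key=len)
            print(n,"blue",s[j].tolist(),cv2.approxPolyDP(cnt,4,True).reshape(-1,2).tolist())
E
python3 m1.py
```

```text
top [([0, 0, 640, 12, 5664], [277.2, 4.2]), ([194, 96, 133, 67, 7915], [260.1, 130.1]), ([107, 164, 175, 202, 15841], [183.0, 289.4]), ([0, 188, 97, 131, 7211], [32.5, 254.7]), ([133, 198, 76, 9, 194], [164.7, 202.2]), ([365, 222, 29, 12, 229], [378.4, 227.4]), ([603, 247, 37, 47, 432], [621.5, 267.0]), ([398, 272, 27, 28, 157], [407.1, 290.8]), ([627, 318, 13, 10, 76], [633.3, 323.4]), ([341, 336, 60, 73, 1575], [369.9, 372.8]), ([389, 404, 67, 76, 1419], [419.3, 442.7]), ([0, 435, 44, 45, 1693], [19.1, 459.3])]
lid [[280, 177], [220, 167], [212, 249], [114, 251], [107, 365], [223, 363], [225, 278], [216, 268], [274, 274]]
top blue [227, 184, 45, 72, 2646] [[233, 184], [227, 249], [267, 255], [271, 192]]
top blue [513, 212, 75, 95, 3694] [[583, 213], [513, 214], [521, 306], [535, 306], [555, 288], [573, 282], [571, 248], [552, 254], [548, 247], [569, 236], [564, 217], [581, 213], [587, 250]]
scene [([335, 0, 12, 53, 229], [337.2, 24.2]), ([590, 0, 50, 29, 1138], [617.3, 11.6]), ([519, 7, 121, 32, 351], [573.8, 21.8]), ([277, 9, 35, 27, 453], [291.9, 22.7]), ([309, 40, 24, 36, 396], 
[... 568 characters left out ...]
), ([323, 410, 60, 70, 260], [351.0, 444.0])]
scene blue [340, 0, 97, 94, 5429] [[341, 0], [340, 9], [348, 9], [347, 14], [357, 11], [357, 17], [369, 19], [366, 22], [377, 19], [381, 42], [340, 27], [340, 45], [348, 49], [349, 60], [378, 75], [376, 84], [349, 70], [348, 91], [377, 85], [397, 90], [399, 73], [417, 57], [432, 53], [428, 44], [436, 25], [430, 0], [392, 0], [391, 5], [386, 0], [384, 19], [373, 2]]
scene blue [527, 13, 113, 75, 5717] [[529, 14], [536, 84], [577, 72], [624, 87], [639, 39]]
scene blue [175, 115, 98, 70, 3753] [[269, 136], [246, 115], [175, 133], [183, 161], [201, 184], [270, 163]]
scene blue [282, 257, 102, 41, 1479] [[383, 264], [359, 257], [282, 286], [301, 297]]
```

View pics/crop1.png

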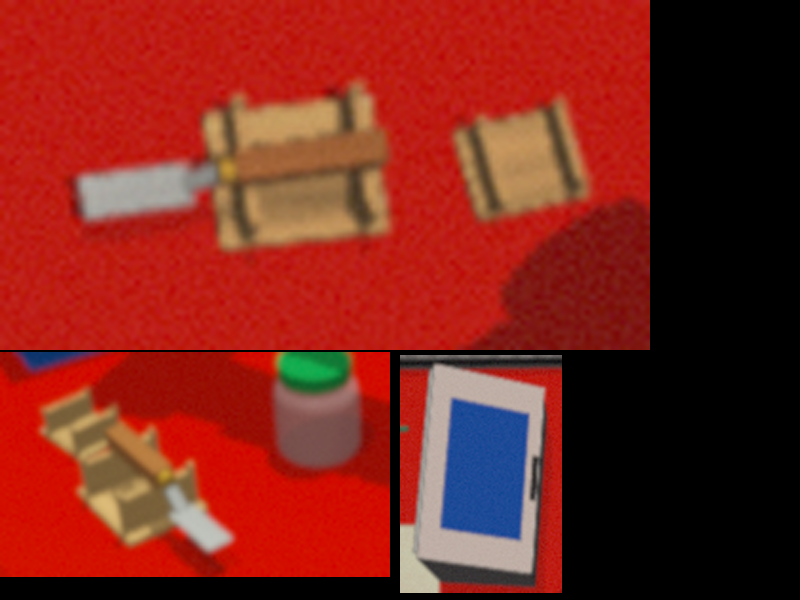

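The crop confirms it: the knife lies on the large rest, tail near top-view (427.4,219), ferrule (397,222.5) and tip (366,229.5). The small empty rest is the look-alike. The dock's black notch mark sits on the lid's front edge.

```bash
cat > m2.py <<'E'
from h import *
it=r.camera_info("top");isc=r.camera_info("scene")
P={"tail":((427.4,219),(225.7,206)),"ferr":((397,222.5),(245,221.7)),"tip":((366,229.5),(263.8,245)),
"blade":((378.4,227.4),(254,235.4)),
"blueA":((233,184),(301,297)),"blueB":((227,249),(383,264)),"blueC":((267,255),(359,257)),"blueD":((271,192),(282,286))}
R={}
for k,(a,b) in P.items():
    x,e=tri((it,*a),(isc,*b));R[k]=x;print(k,x.round(4),np.round(e,4))
print("knife yaw (49 plane)",[onz(it,427.4,219,.055).round(4),onz(it,397,222.5,.055).round(4),onz(it,366,229.5,.029).round(4)])
c=sum(R["blue"+s] for s in "ABCD")/4;print("blue centre",c)
e=(R["blueA"]+R["blueD"]-R["blueB"]-R["blueC"]);print("yaw of dock -y dir",np.degrees(np.arctan2(e[1],e[0])),"slope",(R["blueA"]+R["blueB"]-R["blueC"]-R["blueD"])/2)
for n,p,z in(("front far",(281,177),.1224),("front near",(276,276),.1224),("back far",(220,166),.2),("back near",(215,268),.2),("mark",(277,224),.120)):print(n,onz(it,*p,z).round(4))
E
python3 m2.py
```

```text
tail [ 0.6162 -0.322   0.0494] [0.0019 0.0019]
ferr [ 0.6043 -0.2406  0.0476] [0.0023 0.0023]
tip [ 0.5932 -0.1619  0.0239] [0.0011 0.0011]
blade [ 0.5989 -0.1954  0.0321] [0.0016 0.0016]
blueA [0.6718 0.1677 0.1856] [0. 0.]
blueB [0.5135 0.1774 0.1854] [0.0019 0.0019]
blueC [0.5049 0.0906 0.1334] [0.0027 0.0027]
blueD [0.6654 0.081  0.1332] [0.0015 0.0015]
knife yaw (49 plane) [array([ 0.613 , -0.3201,  0.055 ]), array([ 0.6045, -0.2409,  0.055 ]), array([ 0.5929, -0.1621,  0.029 ])]
blue centre [0.58888655 0.1291759  0.15936493]
yaw of dock -y dir -3.45376858640732 slope [0.00749885 0.08672197 0.05220251]
front far [0.7091 0.0561 0.1224]
front near [0.4567 0.0675 0.1224]
back far [0.7127 0.1977 0.2   ]
back near [0.4644 0.2033 0.2   ]
mark [0.5877 0.0658 0.12  ]
```

Request:
jog_arm([
  [[1,3,2.6,1,0.14],[1,4,3.7,0,0.14],[1,4,3.7,0,0.14],[1,4,3.7,0,0.14],[1,4,3.7,0,0.14],[1,4,3.7,0,0.14],[1,4,3.7,0,0.14],[1,4,3.7,0,0.14]],
])

```text
time_s: 1.15
tcp_pos: [0.5187, -0.3558, 0.2554]
eef_rot: [180.0, 0.0, -97.6]
contact_force: [0.8, -1.5, 0.0]
gripper_width: 0.0877
gripper_force: 0.0
```

Request:
jog_arm([
  [[1,4,3.7,-1,0.14],[1,4,3,0,0.16],[1,1,0,0,0],[1,0,0,0,0]],
])

```text
time_s: 1.65
tcp_pos: [0.6079, -0.29, 0.2448]
eef_rot: [179.9, 0.0, -80.7]
contact_force: [-0.3, 0.4, -0.5]
gripper_width: 0.0877
gripper_force: 0.0
```

```bash
python3 - <<'E'
from h import *
import pickle
s=r.get_state();i=r.camera_info("wrist");im=r.capture("wrist");cv2.imwrite("pics/w1.png",im);pickle.dump((s,i),open("w1.pkl","wb"))
print(s["time_s"],s["tcp_pos"],s["eef_rot"],s["joints"].round(1))
for n,p in(("origin",(.608,-.274,.049)),("tip",(.593,-.162,.028)),("tail",(.6146,-.321,.049))):print(n,proj(i,p))
H=cv2.cvtColor(im,cv2.COLOR_BGR2HSV);m=((H[...,1]<110)&(H[...,2]>90)).astype(np.uint8)
k,l,st,ce=cv2.connectedComponentsWithStats(m);print([(st[j].tolist(),ce[j].round(1).tolist()) for j in range(1,k) if st[j][4]>150])
E
```

```text
1.65 [ 0.60788778 -0.28999431  0.24479184] [ 1.79933159e+02  2.40462375e-02 -8.07372266e+01] [ -9.   20.5   0.5  -0.  -70.1  18.2]
origin (np.float64(315.10005333104544), np.float64(233.30134244456278))
tip (np.float64(312.5871671537363), np.float64(324.64531177014464))
tail (np.float64(316.0907536488112), np.float64(185.3507717685331))
[([301, 70, 46, 10, 278], [323.3, 75.3]), ([303, 84, 50, 44, 1440], [324.1, 106.6]), ([281, 177, 26, 10, 216], [292.9, 182.0]), ([279, 218, 10, 25, 207], [283.1, 230.3]), ([419, 228, 90, 81, 1811], [453.5, 273.4]), ([0, 268, 30, 16, 286], [10.9, 273.4]), ([607, 268, 33, 18, 316], [627.1, 274.2]), ([302, 277, 22, 33, 666], [312.7, 293.2]), ([157, 278, 60, 31, 993], [190.0, 294.0]), ([299, 318, 213, 56, 5510], [419.8, 335.0]), ([152, 342, 40, 42, 1386], [171.2, 362.0]), ([0, 423, 438, 57, 23201], [220.8, 452.4])]
```

View pics/w1.png

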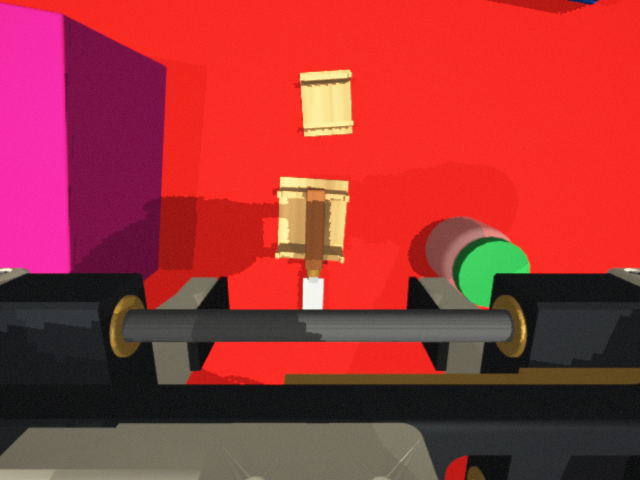

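Wrist view: the handle runs from its tail (316,190) to the ferrule (313,270), nearly centred under the jaws. The jar is at (490,270), the small rest at (325,105), and a magenta box stands left of x=165.

```bash
cat > m3.py <<'E'
from h import *
import pickle
s,i=pickle.load(open("w1.pkl","rb"));im=cv2.imread("pics/w1.png")
H=cv2.cvtColor(im,cv2.COLOR_BGR2HSV)
roi=np.zeros(im.shape[:2],bool);roi[180:275,295:335]=True
print(im[220,314],im[220,300],H[220,314],H[220,300],im[274,313])
m=(roi&(H[...,2]<210)&(H[...,1]>120)&(H[...,0]>4)&(H[...,0]<20)).astype(np.uint8)
m=cv2.morphologyEx(m,cv2.MORPH_OPEN,np.ones((7,7)))
y,x=np.nonzero(m);print(len(y),y.min(),y.max());
rows=range(195,265,5);c=[(v,x[y==v].mean(),x[y==v].min(),x[y==v].max()) for v in rows if (y==v).any()];print(np.round(c,1).tolist())
f=np.polyfit([a[0] for a in c],[a[1] for a in c],1)
for v in(y.min(),y.max(),300):
    print(v,onz(i,np.polyval(f,v),v,.058).round(4))
print("tip-ish blade",onz(i,312.7,293,.029))
it=r.camera_info("top");isc=r.camera_info("scene")
print("box",tri((it,465,146),(isc,71,197)),tri((it,374,150),(isc,105,250)))
print("box2",tri((it,374,163),(isc,111,300)))
g=[(it,412,281),(isc,294.5,185)];print("jar top",tri(*g))
E
python3 m3.py
```

```text
[ 40  74 130] [ 96 158 205] [ 11 177 130] [ 17 136 205] [ 65 156 208]
2249 200 272
[[200.0, 307.5, 297.0, 318.0], [205.0, 313.0, 297.0, 329.0], [210.0, 312.5, 296.0, 329.0], [215.0, 312.5, 296.0, 329.0], [220.0, 312.0, 296.0, 328.0], [225.0, 311.5, 295.0, 328.0], [230.0, 311.5, 295.0, 328.0], [235.0, 311.5, 295.0, 328.0], [240.0, 312.0, 295.0, 329.0], [245.0, 312.0, 295.0, 329.0], [250.0, 314.5, 295.0, 334.0], [255.0, 317.0, 300.0, 334.0], [260.0, 316.0, 305.0, 327.0]]
200 [ 0.6182 -0.3076  0.058 ]
272 [ 0.6009 -0.2371  0.058 ]
300 [ 0.5937 -0.2073  0.058 ]
tip-ish blade [ 0.59907145 -0.20108545  0.029     ]
box (array([ 0.87438415, -0.44094315,  0.09124119]), [np.float64(0.072000992826802), np.float64(0.07200099282680184)]) (array([ 0.85521731, -0.20132489,  0.09238785]), [np.float64(0.06307133081281968), np.float64(0.06307133081281963)])
box2 (array([ 0.87753136, -0.21695244, -0.05575177]), [np.float64(0.068894640341417), np.float64(0.06889464034141697)])
jar top (array([ 0.446619  , -0.26864266,  0.08327903]), [np.float64(0.0003485149621556217), np.float64(0.00034851496215548237)])
```

```bash
cat > m4.py <<'E'
from h import *
import pickle
s,i=pickle.load(open("w1.pkl","rb"));im=cv2.imread("pics/w1.png").astype(int)
H=cv2.cvtColor(im.astype(np.uint8),cv2.COLOR_BGR2HSV)
roi=np.zeros(im.shape[:2],bool);roi[180:290,302:330]=True
m=(roi&(H[...,2]<160)&(H[...,1]>150)&(H[...,0]>6)).astype(np.uint8)
m=cv2.morphologyEx(m,cv2.MORPH_OPEN,np.ones((5,5)))
k,l,st,ce=cv2.connectedComponentsWithStats(m);j=1+np.argmax(st[1:,4]);print(st[j],ce[j])
y,x=np.nonzero(l==j);box=cv2.minAreaRect(np.c_[x,y].astype(np.float32));print(box)
b=cv2.boxPoints(box);b=b[np.argsort(b[:,1])];t=b[:2].mean(0);f=b[2:].mean(0);print(t,f)
A=onz(i,*t,.058);B=onz(i,*f,.058);print(A,B,np.linalg.norm(A-B),np.degrees(np.arctan2(*(B-A)[1::-1])))
bl=(H[...,1]<60)&(H[...,2]>180);bl[:276]=0;bl[309:]=0;bl[:,:290]=0;bl[:,340:]=0
y,x=np.nonzero(bl);print("blade rows",[(v,x[y==v].min(),x[y==v].max()) for v in (282,290,300,306)])
for v in(282,306):print(onz(i,x[y==v].mean(),v,.029).round(4))
E
python3 m4.py
```

```text
[ 305  201   20   59 1078] [314.43135436 230.13358071]
((314.4981384277344, 230.07498168945312), (18.394250869750977, 58.3067741394043), 1.432096242904663)
[315.22675 200.9307 ] [313.76953 259.21927]
[ 0.61321478 -0.30748208  0.058     ] [ 0.6054168  -0.24997992  0.058     ] 0.0580284993275717 97.72288049252184
blade rows [(282, np.int64(303), np.int64(322)), (290, np.int64(303), np.int64(322)), (300, np.int64(303), np.int64(322)), (306, np.int64(303), np.int64(321))]
[ 0.6013 -0.214   0.029 ]
[ 0.5974 -0.1854  0.029 ]
```

Request:
jog_arm([
  [[1,0.1,1.6,-2,-0.028],[1,0,0,-4,0],[1,0,0,-4,0],[1,0,0,-4,0],[1,0,0,-3,0],[1,0,0,-1.6,0],[1,0,0,-1,0],[0.2,0,0,0,0]],
])

```text
time_s: 2.7
tcp_pos: [0.6086, -0.2745, 0.0498]
eef_rot: [-180.0, -0.0, -82.4]
contact_force: [0.1, -0.2, 0.6]
gripper_width: 0.0822
gripper_force: 0.0
```

Request:
jog_arm([
  [[-1,0,0,0,0],[-1,0,0,0,0],[-1,0,0,0,0],[-1,0,0,0,0]],
], force=15)

```text
time_s: 3.2
tcp_pos: [0.6088, -0.2742, 0.0498]
eef_rot: [-180.0, -0.0, -82.3]
contact_force: [0.1, -0.2, -0.4]
gripper_width: 0.0432
gripper_force: 0.0
```

Request:
jog_arm([
  [[-1,0,0,0,0],[-1,0,0,0,0],[-1,0,0,0,0],[-1,0,0,0,0]],
])

```text
time_s: 3.7
tcp_pos: [0.6087, -0.2742, 0.0496]
eef_rot: [180.0, 0.0, -82.3]
contact_force: [-0.8, -0.2, 0.1]
gripper_width: 0.0181
gripper_force: 15.0
```

Request:
jog_arm([
  [[-1,0,0,1.5,0],[-1,0,0,3,0],[-1,0,0,5,0],[-1,0,0,5,0],[-1,0,3,5,0],[-1,-0.4,5,3,0],[-1,-0.4,5,3,0],[-1,-0.4,5,3,-0.05]],
])

```text
time_s: 4.7
tcp_pos: [0.596, -0.0929, 0.3369]
eef_rot: [-179.9, 0.0, -85.3]
contact_force: [0.9, 0.1, -1.3]
gripper_width: 0.0178
gripper_force: 15.0
```

Request:
jog_arm([
  [[-1,-0.4,5,2.5,-0.05],[-1,-0.4,5,0,-0.05],[-1,-0.4,5,0,-0.03],[-1,0,5,0,0],[-1,0,3.4,0,0],[-1,0,0,0,0],[-1,0,0,0,0]],
])

```text
time_s: 5.58
tcp_pos: [0.5844, 0.1396, 0.3603]
eef_rot: [-180.0, 0.0, -92.6]
contact_force: [0.5, 0.5, -0.7]
gripper_width: 0.0181
gripper_force: 15.0
```

```bash
python3 - <<'E'
from h import *
import pickle
s=r.get_state();i=r.camera_info("wrist");im=r.capture("wrist");cv2.imwrite("pics/w2.png",im);pickle.dump((s,i),open("w2.pkl","wb"))
print(s["time_s"],s["tcp_pos"],s["eef_rot"],s["contact_force"],s["gripper_width"])
E
```

```text
5.575 [0.58444699 0.13955566 0.36030205] [-1.79968128e+02  9.85105512e-03 -9.26072636e+01] [ 0.48897856  0.47528404 -0.66340253] 0.01808237286104772
```

View pics/w2.png

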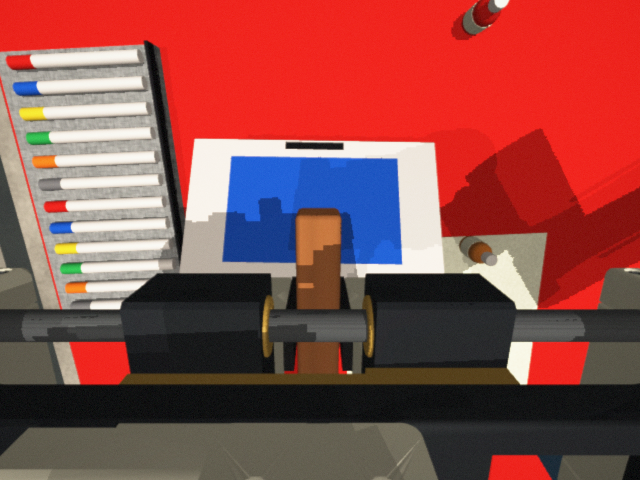

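Wrist view over the dock: the lid's front edge runs from (194,139) to (436,143), with the black mark centred at (314.5,146). The blue panel corners are (232,156), (398,159), (402,264) and (222,262).

```bash
cat > m5.py <<'E'
from h import *
import pickle
s,i=pickle.load(open("w2.pkl","rb"));im=cv2.imread("pics/w2.png");H=cv2.cvtColor(im,cv2.COLOR_BGR2HSV)
# front edge: first white row per column
cs=[c for c in list(range(205,280,5))+list(range(350,430,5))];e=[]
for c in cs:
    w=(H[110:180,c,1]<70)&(H[110:180,c,2]>170);e.append(110+np.argmax(w)-.5)
f=np.polyfit(cs,e,1);res=np.abs(np.polyval(f,cs)-e).max();print("edge fit",f,res)
k=(H[...,2]<60);k[:135]=0;k[155:]=0;k[:,:260]=0;k[:,370:]=0;y,x=np.nonzero(k);print("mark",x.min(),x.max(),y.min(),y.max(),x.mean(),y.mean())
E=[onz(i,c,np.polyval(f,c),.1224) for c in(193.5,436)];print(E,np.linalg.norm(E[0]-E[1]),np.degrees(np.arctan2(*(E[0]-E[1])[1::-1])))
M0,M1=onz(i,x.min()-.5,y.mean(),.124),onz(i,x.max()+.5,y.mean(),.124);print("mark",M0,M1,np.linalg.norm(M0-M1))
it=r.camera_info("top");isc=r.camera_info("scene")
for n,w,t,sc in(("A",(222,262),(233,184),(301,297)),("B",(402,264),(227,249),(383,264)),("C",(398,159),(267,255),(359,257)),("D",(232,156),(271,192),(282,286))):
    print(n,tri((i,*w),(it,*t),(isc,*sc))[0].round(4),tri((i,*w),(it,*t))[0].round(4))
print("edge L tri top",tri((i,193.5,139),(it,281,177)),tri((i,436,143),(it,275.5,275.5)),tri((i,314.5,146),(it,277,224)))
E
python3 m5.py
```

```text
edge fit [1.68361978e-02 1.34984041e+02] 0.475271834443987
mark 287 342 143 148 314.812925170068 145.41496598639455
[array([0.710336  , 0.05823715, 0.1224    ]), array([0.45807631, 0.07385666, 0.1224    ])] 0.25274279607052536 -3.5431370053953573
mark [0.61403111 0.06983731 0.124     ] [0.55575778 0.07249929 0.124     ] 0.058334094782834064
A [0.6734 0.17   0.1893] [0.6659 0.164  0.2137]
B [0.5116 0.1791 0.1889] [0.5094 0.1772 0.2008]
C [0.503  0.0896 0.1335] [0.5036 0.0875 0.1501]
D [0.6668 0.0799 0.1333] [0.6701 0.0793 0.1261]
edge L tri top (array([0.72032532, 0.05814109, 0.09106957]), [np.float64(0.0007651991096736873), np.float64(0.0007651991096734627)]) (array([0.45790927, 0.07168904, 0.12082492]), [np.float64(0.0028948715304608673), np.float64(0.0028948715304608985)]) (array([0.5857153 , 0.06860065, 0.12476398]), [np.float64(0.0032485559417464414), np.float64(0.0032485559417464505)])
```

Request:
jog_arm([
  [[-1,-0.3,-5,0,-0.016],[-1,0,-5,-3,0],[-1,0,-2.3,-4,0],[-1,0,0,-5,0],[-1,0,0,-3.5,0],[-1,0,0,-1,0],[-1,0,0,0,0]],
], force=5)

```text
time_s: 6.5
tcp_pos: [0.582, 0.0162, 0.1952]
eef_rot: [-180.0, -0.0, -93.6]
contact_force: [-0.6, -0.4, -0.4]
gripper_width: 0.0182
gripper_force: 5.0
```

Request:
jog_arm([
  [[-1,0,0,-0.5,0],[-1,0,0,-0.5,0],[-1,0,0,-0.5,0],[-1,0,0,-0.5,0]],
])

```text
time_s: 7.0
tcp_pos: [0.5818, 0.0166, 0.1745]
eef_rot: [-180.0, -0.0, -93.5]
contact_force: [0.4, -1.9, 0.2]
gripper_width: 0.0179
gripper_force: 5.0
```

Request:
jog_arm([
  [[-1,0,0,-0.5,0],[-1,0,0,-0.5,0],[-1,0,0,-0.5,0],[-1,0,0,-0.5,0],[-1,0,0,-0.5,0]],
])

```text
time_s: 7.62
tcp_pos: [0.5818, 0.017, 0.1492]
eef_rot: [-180.0, 0.0, -93.6]
contact_force: [-0.0, 0.0, -0.2]
gripper_width: 0.018
gripper_force: 5.0
```

```bash
cat > look.py <<'E'
import sys
from h import *
n=sys.argv[1];x0,x1,y0,y1=map(int,sys.argv[2:6]);k=float(sys.argv[6])
im=r.capture("scene");cv2.imwrite("pics/raw_"+n,im)
cv2.imwrite("pics/"+n,cv2.resize(im[y0:y1,x0:x1],None,fx=k,fy=k,interpolation=cv2.INTER_CUBIC))
s=r.get_state();print(s["time_s"],s["tcp_pos"].round(4),s["contact_force"].round(1),s["moment"].round(2))
E
python3 look.py s1.png 200 440 150 350 3
```

```text
7.675 [0.5814 0.0169 0.1486] [-0.2  0.4 -1.5] [ 0.02  0.04 -0.06]
```

View pics/s1.png

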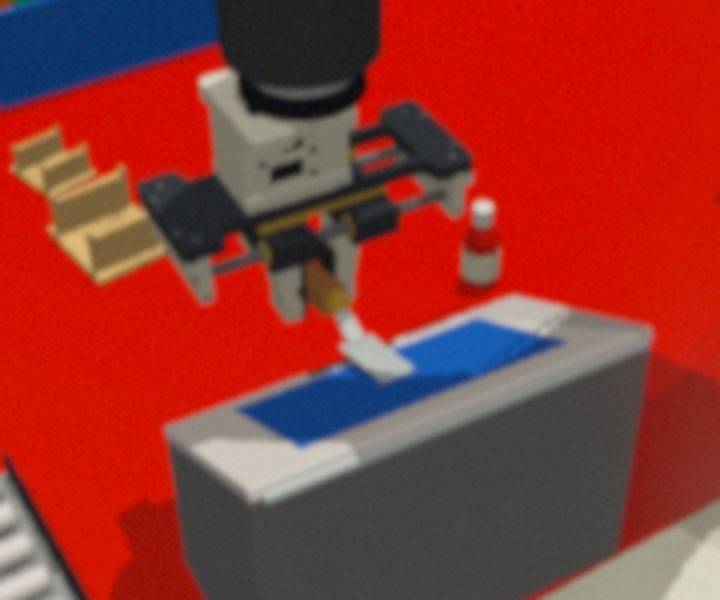

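The tip rests on the blue panel at crop (395,375), and the knife is pivoting tip-up in the jaws. I'll continue until the blade lies flush on the lid.

Request:
jog_arm([
  [[-1,0,0,-0.5,0],[-1,0,0,-0.5,0],[-1,0,0,-0.5,0],[-1,0,0,-0.4,0],[-1,0,0,-0.2,0],[-1,0,0,0,0]],
])

```text
time_s: 8.43
tcp_pos: [0.5816, 0.0167, 0.1284]
eef_rot: [180.0, -0.0, -93.6]
contact_force: [-0.8, 1.0, 0.1]
gripper_width: 0.018
gripper_force: 5.0
```

Request:
jog_arm([
  [[-1,0,0,-0.2,0],[-1,0,0,-0.2,0]],
])

```text
time_s: 8.68
tcp_pos: [0.5818, 0.0168, 0.1246]
eef_rot: [-180.0, 0.0, -93.5]
contact_force: [0.5, 0.6, -0.6]
gripper_width: 0.018
gripper_force: 5.0
```

Request:
jog_arm([
  [[-1,0,0,-0.2,0],[-1,0,0,0,0]],
])

```text
time_s: 8.93
tcp_pos: [0.5816, 0.0167, 0.1224]
eef_rot: [180.0, -0.0, -93.6]
contact_force: [0.8, 0.5, -0.8]
gripper_width: 0.0181
gripper_force: 5.0
```

Request:
jog_arm([
  [[-1,0,0,-0.1,0],[-1,0,0,-0.1,0]],
])

```text
time_s: 9.18
tcp_pos: [0.5818, 0.0168, 0.1206]
eef_rot: [-180.0, 0.0, -93.5]
contact_force: [0.5, 0.0, 0.2]
gripper_width: 0.0179
gripper_force: 5.0
```

Request:
jog_arm([
  [[-1,0,0,-0.1,0],[-1,0,0,0,0]],
])

```text
time_s: 9.43
tcp_pos: [0.5817, 0.0168, 0.1195]
eef_rot: [-180.0, -0.0, -93.5]
contact_force: [0.0, -0.2, -0.1]
gripper_width: 0.0179
gripper_force: 5.0
```

Request:
jog_arm([
  [[-1,0,0,-0.1,0],[-1,0,0,0,0]],
])

```text
time_s: 9.68
tcp_pos: [0.5817, 0.0168, 0.1185]
eef_rot: [180.0, -0.0, -93.6]
contact_force: [-0.8, 0.4, 0.2]
gripper_width: 0.0179
gripper_force: 5.0
```

```bash
cat > f.py <<'E'
from h import *
F=[]
for _ in range(4):
    r.capture("top");s=r.get_state();F.append(np.r_[s["contact_force"],s["moment"]])
print(s["time_s"],s["tcp_pos"].round(4),np.mean(F,0).round(2),np.std(F,0).round(2))
E
python3 f.py;python3 look.py s2.png 200 440 150 350 3
```

```text
9.875 [0.5817 0.0168 0.1185] [ 0.31  0.32 -0.01  0.03  0.   -0.02] [0.51 0.3  0.47 0.04 0.01 0.03]
9.925 [0.5817 0.0168 0.1185] [0.8 0.6 0.4] [ 0.07 -0.01 -0.05]
```

View pics/s2.png

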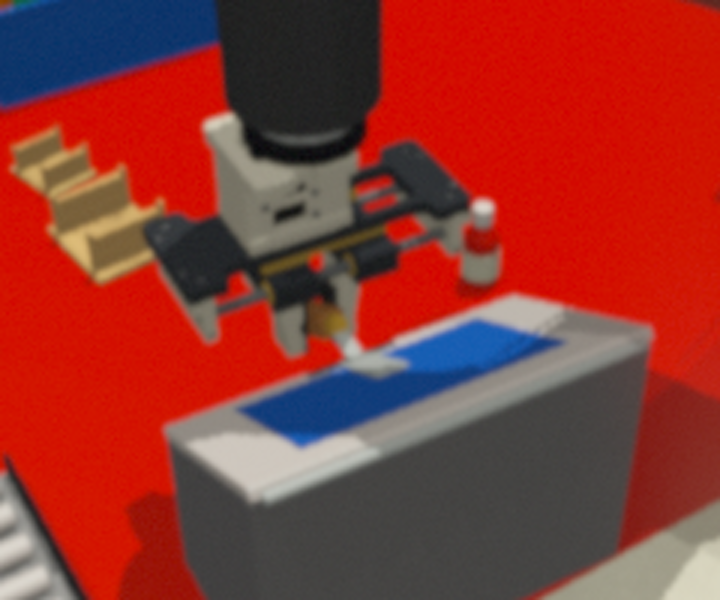

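The blade now lies on the panel at crop (375,365) and looks nearly parallel to the lid. I'll press slightly further to make sure it's flush.

Request:
jog_arm([
  [[-1,0,0,-0.1,0],[-1,0,0,0,0]],
])

```text
time_s: 10.18
tcp_pos: [0.5817, 0.0168, 0.1175]
eef_rot: [180.0, 0.0, -93.6]
contact_force: [0.9, -0.3, -0.1]
gripper_width: 0.0179
gripper_force: 5.0
```

```bash
python3 f.py
```

```text
10.375 [0.5816 0.0167 0.1175] [0.24 0.23 0.13 0.05 0.03 0.01] [0.41 0.27 0.22 0.03 0.03 0.03]
```

Request:
jog_arm([
  [[-1,0,0,-0.1,0],[-1,0,0,0,0]],
])

```text
time_s: 10.62
tcp_pos: [0.5817, 0.0168, 0.1165]
eef_rot: [180.0, 0.0, -93.6]
contact_force: [-0.0, -0.5, 0.9]
gripper_width: 0.0181
gripper_force: 5.0
```

```bash
python3 f.py
```

```text
10.825 [0.5817 0.0168 0.1165] [ 0.16  0.58  0.14  0.05 -0.01  0.  ] [0.46 0.3  0.36 0.02 0.02 0.01]
```

Request:
jog_arm([
  [[-1,0,0,0.5,0],[-1,0,0,0.5,0],[-1,-0.1,-1.5,-0.5,0],[-1,-0.1,-1.5,-0.5,0],[-1,-0.1,-1.5,-0.5,0],[-1,0,0,0,0]],
], force=60)

```text
time_s: 11.58
tcp_pos: [0.5779, -0.0299, 0.1107]
eef_rot: [179.9, -0.0, -93.7]
contact_force: [0.1, 0.3, -1.1]
gripper_width: 0.0179
gripper_force: 60.0
```

```bash
python3 f.py; python3 look.py s3.png 200 440 150 350 3
```

```text
11.775 [ 0.5789 -0.0282  0.1116] [ 0.44  0.28 -0.3   0.05  0.09 -0.03] [0.57 0.79 0.2  0.02 0.01 0.04]
11.825 [ 0.5789 -0.028   0.1117] [-0.1 -0.5 -0.5] [0.06 0.07 0.04]
```

View pics/s3.png

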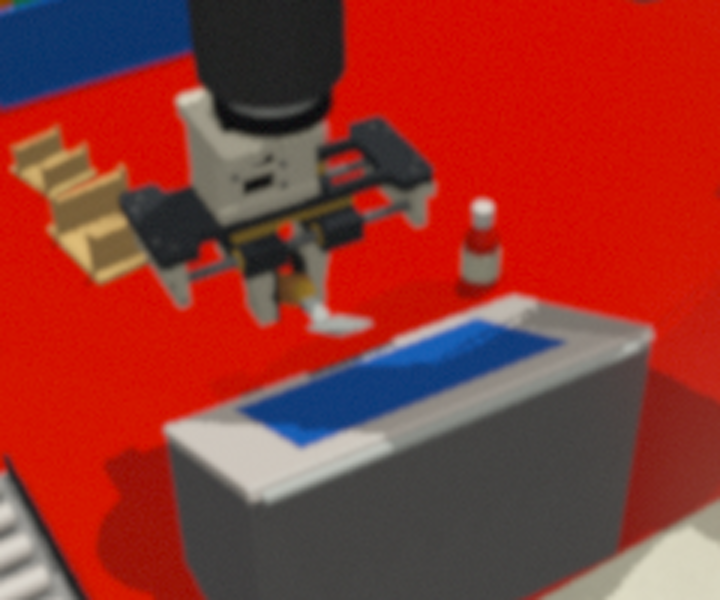

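The blade is held tip-up in front of and above the lid's front edge, with its tip at crop (370,322). Next I'll lower it onto the edge to calibrate the height.

Request:
jog_arm([
  [[-1,0,0,-0.6,0],[-1,0,0,-0.6,0],[-1,0,0,-0.3,0],[-1,0,0,0,0]],
])

```text
time_s: 12.32
tcp_pos: [0.5785, -0.0282, 0.0961]
eef_rot: [180.0, -0.0, -93.5]
contact_force: [0.4, -1.0, -0.5]
gripper_width: 0.0178
gripper_force: 60.0
```

Request:
jog_arm([
  [[-1,0,0,-0.1,0],[-1,0,0,-0.1,0],[-1,0,0,-0.1,0]],
])

```text
time_s: 12.7
tcp_pos: [0.5787, -0.0282, 0.0936]
eef_rot: [-180.0, 0.0, -93.6]
contact_force: [0.5, -0.4, -1.2]
gripper_width: 0.0176
gripper_force: 60.0
```

Request:
jog_arm([
  [[-1,0,0,-0.1,0],[-1,0,0,-0.1,0]],
])

```text
time_s: 12.95
tcp_pos: [0.5787, -0.0282, 0.0915]
eef_rot: [-180.0, 0.0, -93.6]
contact_force: [0.1, -0.6, -0.8]
gripper_width: 0.0176
gripper_force: 60.0
```

Request:
jog_arm([
  [[-1,0,0,-0.1,0],[-1,0,0,-0.1,0]],
])

```text
time_s: 13.2
tcp_pos: [0.5787, -0.0282, 0.0895]
eef_rot: [-180.0, 0.0, -93.6]
contact_force: [-0.0, -0.2, -0.6]
gripper_width: 0.0178
gripper_force: 60.0
```

Request:
jog_arm([
  [[-1,0,0,-0.1,0],[-1,0,0,-0.1,0]],
])

```text
time_s: 13.45
tcp_pos: [0.5787, -0.0282, 0.0875]
eef_rot: [-180.0, -0.0, -93.6]
contact_force: [0.2, -0.2, -0.6]
gripper_width: 0.0175
gripper_force: 60.0
```

Request:
jog_arm([
  [[-1,0,0,-0.1,0],[-1,0,0,0,0]],
])

```text
time_s: 13.7
tcp_pos: [0.5788, -0.0282, 0.0867]
eef_rot: [-180.0, -0.0, -93.5]
contact_force: [-0.5, -0.9, 0.5]
gripper_width: 0.0176
gripper_force: 60.0
```

Request:
jog_arm([
  [[-1,0,0,-0.1,0],[-1,0,0,0,0]],
])

```text
time_s: 13.95
tcp_pos: [0.579, -0.0282, 0.086]
eef_rot: [-180.0, 0.0, -93.5]
contact_force: [-0.6, 0.1, 4.5]
gripper_width: 0.0177
gripper_force: 60.0
```

Request:
jog_arm([
  [[-1,0,0,-0.1,0],[-1,0,0,0,0]],
])

```text
time_s: 14.2
tcp_pos: [0.5793, -0.0281, 0.0853]
eef_rot: [-179.9, 0.0, -93.5]
contact_force: [-0.9, -0.6, 6.3]
gripper_width: 0.0181
gripper_force: 60.0
```

Request:
jog_arm([
  [[-1,0,0,1,0],[-1,-0.1,-1.4,0,0],[-1,-0.07,-1.3,0,0],[-1,0,0,-1,0],[-1,0,0,-1.5,0],[-1,0,0,-1.2,0],[-1,0,0,0,0],[-1,0,0,0,0]],
])

```text
time_s: 15.2
tcp_pos: [0.5771, -0.0551, 0.0575]
eef_rot: [180.0, -0.0, -93.5]
contact_force: [-0.9, 0.8, -0.1]
gripper_width: 0.0176
gripper_force: 60.0
```

```bash
python3 f.py; python3 look.py s4.png 200 440 150 350 3
```

```text
15.4 [ 0.5773 -0.0551  0.058 ] [ 0.16 -0.3  -0.42  0.03  0.12  0.  ] [0.27 0.36 0.42 0.02 0.02 0.03]
15.45 [ 0.5773 -0.0551  0.058 ] [ 0.3 -0.2 -0.4] [0.03 0.08 0.  ]
```

View pics/s4.png

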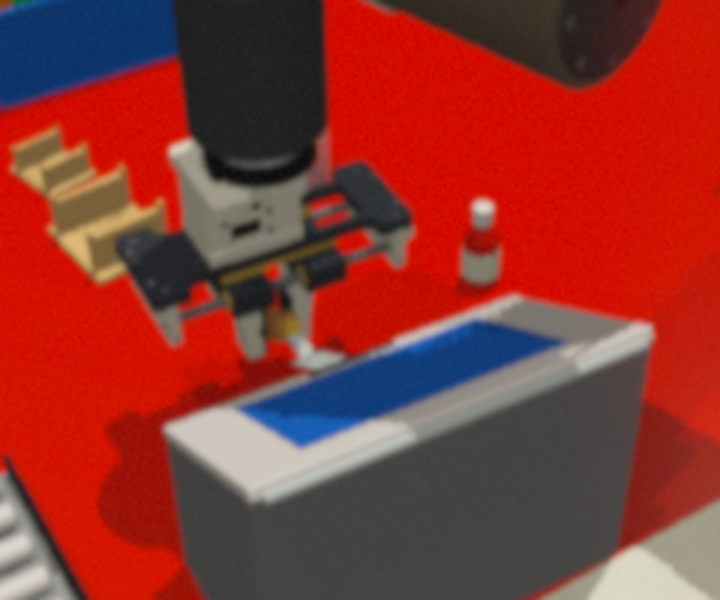

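The blade tip is just in front of the lid edge at the notch mark, crop (335,360). I'll insert it along the 30° slope.

Request:
jog_arm([
  [[-1,0,0,-0.1,0],[-1,0.03,0.5,0.29,0],[-1,0.03,0.5,0.29,0],[-1,0.03,0.5,0.29,0],[-1,0.03,0.5,0.29,0],[-1,0,0,0,0]],
])

```text
time_s: 16.2
tcp_pos: [0.5784, -0.0347, 0.0685]
eef_rot: [-180.0, 0.0, -93.5]
contact_force: [-0.3, 0.2, -1.5]
gripper_width: 0.0174
gripper_force: 60.0
```

Request:
jog_arm([
  [[-1,0.03,0.5,0.29,0],[-1,0.03,0.5,0.29,0],[-1,0,0,0,0]],
])

```text
time_s: 16.58
tcp_pos: [0.5791, -0.0248, 0.0743]
eef_rot: [-180.0, 0.0, -93.5]
contact_force: [0.2, -0.9, -1.0]
gripper_width: 0.0181
gripper_force: 60.0
```

```bash
python3 f.py
```

```text
16.775 [ 0.5787 -0.0253  0.0738] [ 0.02 -0.   -0.8   0.03  0.1   0.03] [0.23 0.47 0.64 0.01 0.03 0.02]
```

Request:
jog_arm([
  [[-1,0.03,0.5,0.29,0],[-1,0.03,0.5,0.29,0],[-1,0.03,0.5,0.29,0],[-1,0,0.3,0.17,0],[-1,0,0,0,0]],
])

```text
time_s: 17.4
tcp_pos: [0.5798, -0.0069, 0.0846]
eef_rot: [-180.0, 0.0, -93.5]
contact_force: [-0.4, -0.1, -1.0]
gripper_width: 0.0175
gripper_force: 60.0
```

```bash
python3 f.py; cat > arc.py <<'E'
import numpy as np
# tip contact path: cover radius rho from hinge, lid angle th -> grip point (world y,z); pitch of knife p deg
def path(rho,ths,p,o=(.5845,.0702),yaw=86.5):
    c,s=np.cos(np.radians(p)),np.sin(np.radians(p));tx,tz=112*c+20*s,112*s-20*c
    for t in ths:
        a=np.radians(-30)+t;x=134-rho*np.cos(a);z=193+rho*np.sin(a);g=(x-tx)/1e3
        print(round(t,2),"tip dock",round(x,1),round(z,1),"TCP",round(o[0]+g*np.cos(np.radians(yaw)),4),round(o[1]+g*np.sin(np.radians(yaw)),4),round((z-tz)/1e3,4))
path(122,[0,.15,.3,.5,.7,.9,1.1,1.3,1.5,1.7,1.9,2.1,2.3,2.5],33)
E
python3 arc.py
```

```text
17.6 [ 0.5796 -0.0073  0.0843] [ 0.15 -0.02 -0.67  0.02  0.08  0.03] [0.37 0.11 0.42 0.03 0.05 0.02]
0 tip dock 28.3 132.0 TCP 0.5798 -0.0061 0.0878
0.15 tip dock 20.4 148.5 TCP 0.5793 -0.0141 0.1042
0.3 tip dock 15.0 165.9 TCP 0.579 -0.0194 0.1217
0.5 tip dock 12.0 190.1 TCP 0.5788 -0.0224 0.1459
0.7 tip dock 13.9 214.4 TCP 0.5789 -0.0206 0.1702
0.9 tip dock 20.5 237.8 TCP 0.5794 -0.0139 0.1936
1.1 tip dock 31.7 259.5 TCP 0.58 -0.0028 0.2153
1.3 tip dock 47.0 278.5 TCP 0.581 0.0124 0.2343
1.5 tip dock 65.7 294.1 TCP 0.5821 0.0311 0.2498
1.7 tip dock 87.1 305.6 TCP 0.5834 0.0525 0.2614
1.9 tip dock 110.4 312.7 TCP 0.5848 0.0758 0.2685
2.1 tip dock 134.7 315.0 TCP 0.5863 0.1 0.2708
2.3 tip dock 158.9 312.4 TCP 0.5878 0.1242 0.2682
2.5 tip dock 182.1 305.1 TCP 0.5892 0.1474 0.2609
```

Request:
jog_arm([
  [[-1,0,-0.2,0.6,0],[-1,0,-0.25,0.7,0],[-1,0,-0.25,0.7,0],[-1,-0.03,-0.25,0.9,0],[-1,0,-0.26,0.85,0],[-1,0,0,0,0]],
])

```text
time_s: 18.35
tcp_pos: [0.58, -0.0193, 0.1231]
eef_rot: [-179.9, 0.0, -93.6]
contact_force: [-0.8, -0.5, -0.3]
gripper_width: 0.0177
gripper_force: 60.0
```

```bash
python3 f.py; python3 look.py s5.png 200 440 130 330 3
```

```text
18.55 [ 0.5797 -0.0192  0.122 ] [-0.34 -0.18 -0.59  0.03  0.11 -0.  ] [0.63 0.56 0.36 0.02 0.03 0.03]
18.6 [ 0.5796 -0.0192  0.1219] [ 0.5 -0.4 -0.1] [ 0.03  0.11 -0.11]
```

View pics/s5.png

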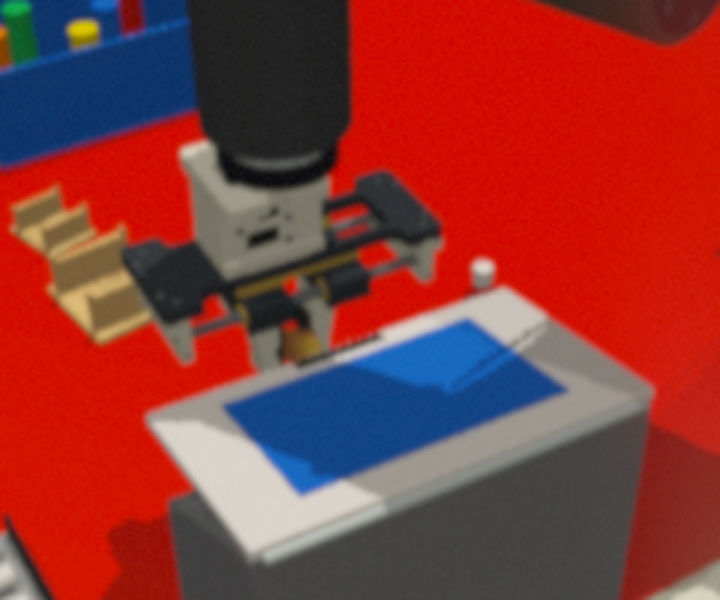

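The lid is rising on the blade: its front edge is clear of the dock walls, with the mark at crop (340,350). That was the tenth picture, so from here I work by numbers only.

Request:
jog_arm([
  [[-1,-0.02,-0.2,1.2,0],[-1,0,-0.1,1.2,0],[-1,0,0.05,1.2,0],[-1,0,0.13,1.2,0],[-1,0.02,0.3,1.2,0],[-1,0.03,0.37,1.15,0],[-1,0.03,0.5,1.1,0],[-1,0.03,0.6,1.07,0]],
])

```text
time_s: 19.6
tcp_pos: [0.5802, -0.0025, 0.2157]
eef_rot: [180.0, -0.0, -93.6]
contact_force: [0.3, -0.0, -2.0]
gripper_width: 0.0175
gripper_force: 60.0
```

```bash
cat > lid.py <<'E'
from h import *
s=r.get_state();im=r.capture("scene");i=r.camera_info("scene");o=np.array([.5845,.0702,0]);yx=np.array([np.cos(np.radians(86.5)),np.sin(np.radians(86.5)),0]);yy=np.array([-yx[1],yx[0],0])
print(s["time_s"],s["tcp_pos"].round(4),s["eef_rot"].round(1),s["contact_force"].round(1),s["gripper_width"])
H=cv2.cvtColor(im,cv2.COLOR_BGR2HSV);w=((H[...,1]<70)&(H[...,2]>120))
# expected pixels of the lid's underside/upper corners for a set of angles: print white/blue at panel centre
for t in np.arange(0,2.55,.1):
    a=t-np.radians(30);L=[]
    for yv in(-110,110):
        for rho,zz in((150,4),):
            # point near the front corner, mid thickness
            x=134-rho*np.cos(a)-zz*np.sin(-a)*-1*-1;z=193+rho*np.sin(a)+zz*np.cos(a)
            p=o+yx*x/1e3+yy*yv/1e3+np.array([0,0,z/1e3]);u,v=proj(i,p)
            u,v=int(round(u)),int(round(v));L.append((u,v,H[v,u].tolist() if 0<=u<640 and 0<=v<480 else None))
    print(round(t,1),L)
E
python3 lid.py | head -1;python3 f.py
```

```text
19.6 [ 0.5802 -0.0025  0.2157] [180.   -0.  -93.6] [ 0.3 -0.  -2. ] 0.01751242272135586
19.85 [ 0.5806 -0.0027  0.2152] [-0.12 -0.01 -1.09 -0.    0.11  0.02] [0.47 0.28 0.17 0.02 0.03 0.02]
```

Request:
jog_arm([
  [[-1,0.05,0.75,1,0],[-1,0.05,0.77,0.9,0],[-1,0.05,0.93,0.8,0],[-1,0.06,0.94,0.75,0],[-1,0.06,1.07,0.6,0],[-1,0.07,1.07,0.56,0],[-1,0.07,1.15,0.4,0],[-1,0.07,1.18,0.31,0]],
])

```text
time_s: 20.85
tcp_pos: [0.5851, 0.0766, 0.2685]
eef_rot: [-180.0, -0.0, -93.6]
contact_force: [-0.8, -1.1, -2.0]
gripper_width: 0.0171
gripper_force: 60.0
```

Request:
jog_arm([
  [[-1,0.07,1.2,0.15,0],[-1,0.08,1.22,0.08,0],[-1,0.08,1.2,-0.1,0],[-1,0.07,1.2,-0.16,0],[-1,0.05,0.6,-0.18,0],[-1,0.03,0.4,-0.1,0],[-1,0,0,0,0]],
])

```text
time_s: 21.72
tcp_pos: [0.589, 0.1343, 0.2651]
eef_rot: [-180.0, 0.0, -93.5]
contact_force: [-0.5, -0.6, -0.9]
gripper_width: 0.0173
gripper_force: 60.0
```

```bash
python3 lid.py
```

```text
21.725 [0.589  0.1343 0.2651] [-180.     0.   -93.5] [-0.5 -0.6 -0.9] 0.017332546643490113
0.0 [(263, 291, [3, 244, 210]), (366, 253, [108, 212, 100])]
0.1 [(261, 284, [2, 255, 211]), (365, 245, [8, 21, 49])]
0.2 [(259, 276, [2, 255, 212]), (364, 239, [17, 25, 166])]
0.3 [(258, 269, [2, 255, 212]), (363, 232, [2, 232, 143])]
0.4 [(256, 262, [2, 255, 212]), (363, 225, [2, 149, 156])]
0.5 [(255, 256, [2, 255, 211]), (363, 219, [7, 44, 207])]
0.6 [(255, 249, [1, 255, 211]), (364, 212, [2, 255, 206])]
0.7 [(254, 243, [2, 255, 212]), (365, 207, [120, 18, 29])]
0.8 [(254, 238, [1, 255, 211]), (366, 201, [100, 24, 32])]
0.9 [(254, 233, [19, 127, 187]), (368, 196, [165, 27, 56])]
1.0 [(255, 229, [15, 150, 163]), (371, 192, [1, 255, 211])]
1.1 [(256, 225, [5, 242, 200]), (374, 188, [3, 190, 191])]
1.2 [(258, 222, [2, 255, 211]), (377, 184, [15, 27, 57])]
1.3 [(259, 220, [1, 255, 210]), (381, 182, [30, 15, 35])]
1.4 [(262, 218, [2, 255, 211]), (385, 180, [150, 21, 36])]
1.5 [(264, 218, [1, 255, 211]), (390, 179, [150, 15, 52])]
1.6 [(267, 219, [2, 255, 210]), (395, 179, [176, 36, 57])]
1.7 [(271, 220, [1, 255, 210]), (400, 179, [178, 118, 69])]
1.8 [(275, 223, [2, 255, 211]), (406, 181, [3, 255, 210])]
1.9 [(279, 227, [1, 255, 210]), (412, 184, [2, 255, 209])]
2.0 [(284, 232, [2, 255, 212]), (419, 187, [3, 255, 208])]
2.1 [(288, 238, [1, 255, 212]), (425, 192, [3, 248, 207])]
2.2 [(294, 245, [2, 255, 212]), (431, 198, [2, 239, 206])]
2.3 [(299, 254, [2, 255, 212]), (438, 204, [3, 238, 206])]
2.4 [(304, 263, [25, 13, 218]), (444, 212, [8, 45, 158])]
2.5 [(309, 273, [19, 24, 117]), (450, 220, [1, 199, 155])]
```

Corner-pixel test: white at lid angle 2.4 and red at 2.3, so the lid is open to about 2.4 rad. Next I back out and flatten the knife by pressing its tail lightly on bare table.

Request:
jog_arm([
  [[-1,0,-2,0,0],[-1,0,-4,0,0],[-1,0,-5,0,0.05],[-1,0,-5,0,0.05],[-1,0,-5,-2,0.05],[-1,0,-2.4,-5,0.045],[-1,0,0,-5,0],[-1,0,0,-4,0]],
])

```text
time_s: 22.78
tcp_pos: [0.5879, -0.1018, 0.1035]
eef_rot: [180.0, 0.0, -82.5]
contact_force: [0.6, 0.1, -1.0]
gripper_width: 0.0176
gripper_force: 60.0
```

Request:
jog_arm([
  [[-1,0,0,-3,0],[-1,0,0,-1.5,0],[-1,0,0,-0.7,0],[-1,0,0,-0.7,0],[-1,0,0,-0.7,0],[-1,0,0,-0.7,0],[-1,0,0,-0.5,0],[-1,0,0,0,0]],
], force=5)

```text
time_s: 23.78
tcp_pos: [0.589, -0.0999, 0.027]
eef_rot: [180.0, -0.0, -82.4]
contact_force: [0.5, -0.9, -0.3]
gripper_width: 0.0179
gripper_force: 5.0
```

```bash
python3 f.py;python3 lid.py|tail -6
```

```text
23.975 [ 0.5887 -0.1002  0.0271] [-0.36 -0.11 -0.73 -0.01  0.13  0.02] [0.28 0.52 0.39 0.02 0.02 0.01]
2.0 [(284, 232, [26, 33, 62]), (419, 187, [3, 255, 208])]
2.1 [(288, 238, [17, 34, 52]), (425, 192, [2, 235, 208])]
2.2 [(294, 245, [1, 219, 147]), (431, 198, [2, 236, 206])]
2.3 [(299, 254, [2, 248, 139]), (438, 204, [2, 227, 206])]
2.4 [(304, 263, [23, 14, 217]), (444, 212, [12, 27, 205])]
2.5 [(309, 273, [21, 22, 115]), (450, 220, [2, 211, 181])]
```

Request:
jog_arm([
  [[-1,0,0,-0.3,0],[-1,0,0,-0.2,0],[-1,0,0,0,0],[-1,0,0,2,0],[-1,0,0,4,0],[-1,0.5,-3,3,0],[-1,0.5,-5,0,0],[-1,0.5,-5,0,0]],
])

```text
time_s: 25.02
tcp_pos: [0.604, -0.2312, 0.1127]
eef_rot: [-180.0, -0.0, -82.3]
contact_force: [0.2, -0.6, -1.9]
gripper_width: 0.0181
gripper_force: 5.0
```

Request:
jog_arm([
  [[-1,0.5,-4.4,0,0],[-1,0,0,0,0],[-1,0,0,-2,0],[-1,0,0,-1.5,0],[-1,0,0,-0.8,0],[-1,0,0,-0.5,0],[-1,0,0,0,0]],
])

```text
time_s: 25.9
tcp_pos: [0.6089, -0.2738, 0.0641]
eef_rot: [180.0, 0.0, -82.4]
contact_force: [1.0, -0.2, -0.4]
gripper_width: 0.0181
gripper_force: 5.0
```

```bash
python3 f.py
```

```text
26.1 [ 0.6092 -0.2741  0.0648] [ 0.26 -0.53 -1.04  0.    0.1  -0.01] [0.63 0.35 0.5  0.02 0.01 0.04]
```

Request:
jog_arm([
  [[-1,0,0,-0.4,0],[-1,0,0,-0.3,0],[-1,0,0,-0.3,0],[-1,0,0,-0.2,0],[-1,0,0,-0.2,0],[-1,0,0,-0.1,0],[-1,0,0,0,0]],
], force=3)

```text
time_s: 26.98
tcp_pos: [0.6088, -0.2741, 0.049]
eef_rot: [180.0, 0.0, -82.4]
contact_force: [0.2, -0.5, -1.0]
gripper_width: 0.0182
gripper_force: 3.0
```

```bash
python3 f.py
```

```text
27.175 [ 0.6089 -0.2741  0.0491] [ 0.12  0.06 -0.56  0.01  0.11  0.  ] [0.48 0.26 0.54 0.01 0.02 0.03]
```

Request:
jog_arm([
  [[-0.3,0,0,0,0],[-0.3,0,0,0,0],[-0.3,0,0,0,0],[-0.3,0,0,1,0],[-0.3,0,0,4,0],[-0.3,0,0,5,0],[-1,0,0,5,0],[-1,0,0,6,0]],
])

```text
time_s: 28.18
tcp_pos: [0.6082, -0.2739, 0.2611]
eef_rot: [180.0, 0.0, -82.4]
contact_force: [0.8, -0.4, 0.2]
gripper_width: 0.0161
gripper_force: 0.0
```

```bash
cat > kn.py <<'E'
from h import *
T=r.capture("top");cv2.imwrite("pics/topk.png",T)
for f in("pics/top0.png","pics/topk.png"):
    H=cv2.cvtColor(cv2.imread(f),cv2.COLOR_BGR2HSV)
    m=((H[...,1]<110)&(H[...,2]>90)).astype(np.uint8);k,l,s,ce=cv2.connectedComponentsWithStats(m)
    print([(s[j].tolist(),ce[j].round(1).tolist()) for j in range(1,k) if 60<s[j][4]<20000 and 340<ce[j][0]<420 and ce[j][1]<260])
    h=((H[...,0]>5)&(H[...,0]<14)&(H[...,2]<190)&(H[...,1]<215)).astype(np.uint8);h[:205]=0;h[240:]=0;h[:,:390]=0;h[:,435:]=0
    y,x=np.nonzero(h);print("handle",len(x),x.mean(),y.mean(),x.min(),x.max())
s=r.get_state();print(s["time_s"],s["tcp_pos"],s["gripper_width"])
E
python3 kn.py
```

```text
[([365, 222, 29, 12, 229], [378.4, 227.4])]
handle 344 410.6889534883721 222.07267441860466 390 427
[([307, 100, 79, 59, 1836], [350.4, 119.9]), ([386, 112, 49, 33, 1116], [409.8, 127.9]), ([368, 223, 25, 11, 199], [378.6, 227.4])]
handle 272 407.4154411764706 222.34926470588235 390 427
28.225 [ 0.61131569 -0.27566723  0.27158731] 0.01225655169628521
```

Request:
jog_arm([
  [[-1,-0.3,3,5,-0.03],[-1,-0.3,4.5,4,-0.03],[-1,-0.3,5,3,-0.03],[-1,-0.3,5.5,2,-0.03],[-1,-0.3,6,0,-0.03],[-1,-0.3,6,0,-0.03],[-1,-0.3,6,0,-0.015],[-1,-0.3,6,0,0]],
])

```text
time_s: 29.22
tcp_pos: [0.5843, 0.1477, 0.4001]
eef_rot: [-179.9, 0.0, -93.6]
contact_force: [1.9, -0.3, 0.6]
gripper_width: 0.0006
gripper_force: 0.0
```

Request:
jog_arm([
  [[-1,0,5,0,0],[-1,0,0.5,0,0],[-1,0,0,0,0],[-1,0,0,0,0]],
])

```text
time_s: 29.72
tcp_pos: [0.5849, 0.1999, 0.3997]
eef_rot: [-180.0, 0.0, -93.6]
contact_force: [-0.2, 0.2, 0.2]
gripper_width: 0.0003
gripper_force: 0.0
```

```bash
cat > mk.py <<'E'
from h import *
import pickle,sys
s=r.get_state();i=r.camera_info("wrist");im=r.capture("wrist");n=sys.argv[1];cv2.imwrite(f"pics/{n}.png",im);pickle.dump((s,i),open(n+".pkl","wb"))
print(s["time_s"],s["tcp_pos"],s["eef_rot"])
o=np.array([.5845,.0702,0]);c,q=np.cos(np.radians(86.5)),np.sin(np.radians(86.5));X=np.array([c,q,0]);Y=np.array([-q,c,0])
P=lambda x,y,z:o+X*x/1e3+Y*y/1e3+np.array([0,0,z/1e3])
H=cv2.cvtColor(im,cv2.COLOR_BGR2HSV)
# sample along marker's top line
for y in range(-116,118,4):
    L=[]
    for x in (54,60,66):
        u,v=proj(i,P(x,y,118 if x==60 else 115));u,v=int(round(u)),int(round(v));L.append((u,v,H[v,u].tolist()) if 0<=u<640 and 0<=v<480 else None)
    print(y,L)
E
python3 mk.py w3
```

```text
29.725 [0.58490299 0.1998613  0.39965553] [-1.79971072e+02  1.19249084e-02 -9.36086163e+01]
-116 [(212, 139, [173, 16, 62]), (212, 144, [170, 12, 62]), (213, 150, [0, 0, 68])]
-112 [(216, 139, [8, 18, 218]), (215, 144, [8, 22, 127]), (216, 150, [11, 12, 231])]
-108 [(219, 139, [10, 17, 220]), (219, 144, [10, 13, 231]), (220, 150, [10, 10, 232])]
-104 [(222, 139, [10, 17, 222]), (222, 144, [12, 14, 231]), (223, 150, [8, 9, 234])]
-100 [(226, 139, [6, 11, 237]), (226, 144, [15, 13, 232]), (227, 150, [11, 8, 243])]
-96 [(229, 139, [8, 9, 237]), (229, 144, [10, 10, 241]), (230, 150, [9, 7, 242])]
-92 [(233, 139, [10, 10, 236]), (232, 144, [8, 8, 243]), (233, 150, [11, 8, 243])]
-88 [(236, 139, [10, 10, 236]), (236, 144, [11, 8, 243]), (237, 149, [4, 7, 242])]
-84 [(240, 139, [7, 10, 236]), (239, 144, [10, 9, 242]), (240, 149, [4, 8, 242])]
-80 [(243, 139, [9, 11, 238]), (243, 144, [10, 9, 242]), (244, 149, [10, 9, 243])]
-76 [(246, 139, [9, 11, 237]), (246, 144, [11, 8, 242]), (247, 149, [8, 8, 242])]
-72 [(250, 139, [11, 9, 237]), (250, 144, [10, 10, 240]), (250, 149, [11, 8, 241])]
-68
[... 3260 characters left out ...]
2, 233])]
88 [(387, 139, [9, 14, 229]), (387, 144, [11, 8, 241]), (386, 149, [14, 12, 231])]
92 [(390, 139, [7, 14, 230]), (390, 144, [9, 7, 240]), (389, 149, [14, 12, 230])]
96 [(393, 139, [11, 16, 229]), (394, 144, [6, 14, 179]), (393, 149, [10, 13, 231])]
100 [(397, 139, [14, 20, 168]), (397, 144, [12, 19, 174]), (396, 149, [5, 18, 152])]
104 [(400, 139, [115, 16, 94]), (401, 144, [109, 125, 55]), (400, 149, [115, 43, 71])]
108 [(404, 139, [110, 136, 94]), (404, 144, [109, 144, 110]), (403, 149, [109, 120, 66])]
112 [(407, 139, [110, 143, 150]), (407, 144, [108, 142, 88]), (406, 149, [108, 138, 144])]
116 [(411, 139, [112, 129, 91]), (411, 144, [109, 140, 71]), (410, 149, [109, 135, 85])]
```

Marker in dock coordinates: tail at y≈-50, nib at ≈+70, pad at ≈106. The length comes out at 120 mm, as given. Now the closed fingers go behind the tail.

Request:
jog_arm([
  [[-1,3,-3,0,0],[-1,4,-3.5,0,0],[-1,1.2,-1.3,-3,0],[-1,0,0,-5,0],[-1,0,0,-5,0],[-1,0,0,-5,0],[-1,0,0,-4,0],[-1,0,0,0,0]],
])

```text
time_s: 30.78
tcp_pos: [0.6651, 0.1211, 0.1761]
eef_rot: [179.7, -0.2, -93.7]
contact_force: [0.5, 0.1, 0.8]
gripper_width: 0.0002
gripper_force: 0.0
```

Request:
jog_arm([
  [[-1,0,0,-2,0],[-1,0,0,-1.5,0],[-1,0,0,-1,0],[-1,0,0,-0.7,0],[-1,0,0,0,0]],
])

```text
time_s: 31.4
tcp_pos: [0.6668, 0.1229, 0.127]
eef_rot: [180.0, -0.0, -93.5]
contact_force: [0.0, 0.5, -0.7]
gripper_width: 0.0005
gripper_force: 0.0
```

```bash
python3 f.py
```

```text
31.6 [0.6672 0.1231 0.1277] [-0.08 -0.22  0.36  0.04  0.06 -0.02] [0.76 0.44 0.59 0.03 0.01 0.03]
```

Request:
jog_arm([
  [[-1,-0.5,0.03,0,0],[-1,-0.5,0.03,0,0],[-1,-0.5,0.03,0,0],[-1,-0.5,0.03,0,0],[-1,-0.5,0.03,0,0],[-1,-0.5,0.03,0,0],[-1,-0.5,0.03,0,0],[-1,-0.4,0.03,0,0]],
])

```text
time_s: 32.6
tcp_pos: [0.6277, 0.1254, 0.1273]
eef_rot: [-180.0, 0.0, -93.5]
contact_force: [0.9, 0.1, 0.6]
gripper_width: 0.0006
gripper_force: 0.5
```

```bash
python3 mk.py w4 | awk 'NR==1 || ($1>=30)'; python3 f.py
```

```text
32.6 [0.62766172 0.12540261 0.12725877] [-1.79987990e+02  3.59947431e-03 -9.35491064e+01]
32 [(470, 290, [14, 32, 166]), (471, 305, [102, 28, 46]), (467, 313, [105, 20, 52])]
36 [(478, 290, [19, 23, 233]), (480, 305, [17, 15, 246]), (475, 313, [150, 5, 52])]
40 [(487, 290, [17, 15, 241]), (488, 305, [20, 9, 251]), (484, 313, [150, 5, 55])]
44 [(495, 290, [18, 16, 241]), (497, 305, [18, 10, 251]), (492, 313, [90, 9, 56])]
48 [(504, 290, [17, 15, 242]), (505, 305, [19, 8, 251]), (500, 313, [60, 5, 55])]
52 [(512, 290, [17, 15, 241]), (514, 305, [21, 10, 250]), (508, 313, [80, 13, 57])]
56 [(521, 290, [17, 15, 241]), (522, 305, [21, 10, 251]), (517, 313, [75, 9, 55])]
60 [(529, 290, [17, 15, 242]), (531, 305, [18, 10, 251]), (525, 313, [0, 5, 54])]
64 [(538, 290, [1, 222, 227]), (539, 305, [2, 221, 242]), (533, 313, [20, 14, 55])]
68 [(546, 290, [1, 219, 228]), (548, 305, [1, 220, 241]), (542, 313, [70, 13, 57])]
72 [(554, 290, [1, 221, 228]), (556, 305, [1, 222, 240]), (550, 313, [0, 0, 55])]
76 [(563, 290, [1, 221, 227]), (565, 305, [1, 218, 242]), (558, 313, [60, 5, 56])]
80 [(571, 290, [1, 222, 227]), (573, 305, [1, 224, 240]), (567, 313, [20, 15, 52])]
84 [(580, 290, [1, 222, 227]), (582, 305, [1, 222, 240]), (575, 313, [20, 14, 55])]
88 [(588, 290, [178, 182, 63]), (590, 305, [18, 40, 32]), (583, 313, [0, 12, 44])]
92 [(597, 290, [90, 11, 23]), (599, 305, [23, 45, 103]), (591, 313, [150, 6, 41])]
96 [(605, 290, [27, 47, 103]), (607, 305, [21, 49, 110]), (600, 313, [150, 6, 42])]
100 [(614, 290, [27, 48, 100]), (616, 305, [25, 47, 104]), (608, 313, [0, 0, 42])]
104 [(622, 290, [23, 50, 103]), (624, 305, [23, 47, 98]), (616, 313, [60, 6, 43])]
108 [(631, 290, [19, 46, 105]), (633, 305, [22, 48, 101]), (625, 313, [20, 18, 42])]
112 [(639, 290, [22, 46, 105]), None, (633, 313, [30, 6, 41])]
116 [None, None, None]
32.85 [0.6278 0.1254 0.127 ] [-0.12  0.01 -0.31  0.02  0.1  -0.01] [0.83 0.43 0.46 0.03 0.02 0.01]
```

The marker has moved 26 mm, leaving about 10 mm. I continue in finer steps.

Request:
jog_arm([
  [[-1,-0.2,0.01,0,0],[-1,-0.2,0.01,0,0],[-1,-0.2,0.01,0,0],[-1,-0.1,0.01,0,0],[-1,0,0,0,0]],
])

```text
time_s: 33.48
tcp_pos: [0.6207, 0.1258, 0.1272]
eef_rot: [180.0, -0.0, -93.5]
contact_force: [0.3, -0.4, 0.1]
gripper_width: 0.0006
gripper_force: 0.0
```

Request:
jog_arm([
  [[-1,-0.05,0,0,0],[-1,-0.05,0,0,0]],
])

```text
time_s: 33.72
tcp_pos: [0.62, 0.1258, 0.1272]
eef_rot: [-180.0, 0.0, -93.6]
contact_force: [-0.2, -0.1, -0.0]
gripper_width: 0.0005
gripper_force: 0.3
```

Request:
jog_arm([
  [[-1,-0.05,0,0,0],[-1,-0.05,0,0,0]],
])

```text
time_s: 33.98
tcp_pos: [0.619, 0.1258, 0.1272]
eef_rot: [-180.0, 0.0, -93.5]
contact_force: [0.7, 0.5, -0.5]
gripper_width: 0.0006
gripper_force: 0.3
```

Request:
jog_arm([
  [[-1,-0.05,0,0,0],[-1,0,0,0,0]],
])

```text
time_s: 34.22
tcp_pos: [0.6184, 0.1258, 0.1272]
eef_rot: [-180.0, 0.0, -93.6]
contact_force: [0.3, 0.1, 0.2]
gripper_width: 0.0001
gripper_force: 0.2
```

Request:
jog_arm([
  [[-1,-0.05,0,0,0],[-1,0,0,0,0]],
])

```text
time_s: 34.48
tcp_pos: [0.6179, 0.1258, 0.1272]
eef_rot: [-180.0, 0.0, -93.5]
contact_force: [0.8, 0.6, 0.0]
gripper_width: 0.0002
gripper_force: 0.3
```

Request:
jog_arm([
  [[-1,-0.05,0,0,0],[-1,0,0,0,0]],
])

```text
time_s: 34.72
tcp_pos: [0.6176, 0.1258, 0.1273]
eef_rot: [-180.0, 0.0, -93.5]
contact_force: [2.4, 0.3, -0.7]
gripper_width: 0.0006
gripper_force: 0.9
```

Request:
jog_arm([
  [[-1,-0.05,0,0,0],[-1,0,0,0,0]],
])

```text
time_s: 34.98
tcp_pos: [0.6175, 0.1259, 0.1275]
eef_rot: [-179.9, 0.0, -93.5]
contact_force: [3.6, -0.6, -1.0]
gripper_width: 0.0005
gripper_force: 2.1
```

```bash
python3 f.py; python3 mk.py w5|awk '$1>=56 && $1<100'
```

```text
35.175 [0.6175 0.1259 0.1275] [ 4.94 -0.42 -0.29 -0.07 -1.74 -0.  ] [0.43 0.38 0.64 0.01 0.09 0.02]
56 [(499, 291, [16, 13, 246]), (500, 305, [19, 8, 253]), (496, 314, [15, 8, 63])]
60 [(507, 291, [18, 13, 246]), (509, 305, [19, 8, 253]), (504, 314, [40, 11, 70])]
64 [(516, 291, [18, 13, 247]), (517, 305, [21, 7, 252]), (512, 314, [0, 7, 70])]
68 [(524, 291, [18, 12, 246]), (526, 305, [21, 7, 252]), (520, 314, [30, 4, 67])]
72 [(533, 291, [12, 26, 245]), (534, 305, [6, 72, 250]), (529, 314, [38, 15, 66])]
76 [(541, 291, [1, 221, 235]), (543, 305, [1, 215, 246]), (537, 314, [15, 17, 60])]
80 [(550, 291, [1, 222, 234]), (552, 305, [1, 218, 246]), (545, 314, [60, 4, 63])]
84 [(558, 291, [1, 227, 233]), (560, 305, [1, 221, 244]), (554, 314, [15, 9, 60])]
88 [(567, 291, [1, 224, 232]), (569, 305, [1, 216, 245]), (562, 314, [20, 12, 64])]
92 [(575, 291, [1, 222, 234]), (577, 305, [1, 221, 244]), (570, 314, [42, 20, 64])]
96 [(584, 291, [1, 222, 233]), (586, 305, [1, 218, 245]), (578, 314, [60, 15, 50])]
```

The nib is on the pad: about 5 N, marker moved 36.5 mm. I back off, rise and return to the knife.

Request:
jog_arm([
  [[-1,0.4,0,0,0],[-1,0.8,0,0,0],[-1,0,0,3,0],[0,0,-1,5,0],[0.5,0,-4,5,0.03],[1,-0.3,-6,2,0.03],[1,-0.4,-6,0,0.04],[1,-0.4,-6,0,0.04]],
])

```text
time_s: 36.22
tcp_pos: [0.6175, -0.1042, 0.2759]
eef_rot: [180.0, 0.0, -85.4]
contact_force: [1.0, 0.5, 0.4]
gripper_width: 0.045
gripper_force: 0.0
```

Request:
jog_arm([
  [[1,-0.4,-6,0,0.04],[1,-0.4,-6,-1,0.04],[1,-0.2,-5,-1,0],[1,0,-1.6,-1.2,0],[1,0,0,0,0],[1,0,0,0,0]],
])

```text
time_s: 36.98
tcp_pos: [0.6082, -0.2877, 0.2438]
eef_rot: [180.0, 0.0, -80.9]
contact_force: [-0.3, 0.6, 0.8]
gripper_width: 0.0878
gripper_force: 0.0
```

```bash
cat > kw.py <<'E'
from h import *
s=r.get_state();i=r.camera_info("wrist");im=r.capture("wrist");cv2.imwrite("pics/w6.png",im)
print(s["time_s"],s["tcp_pos"],s["eef_rot"])
H=cv2.cvtColor(im,cv2.COLOR_BGR2HSV)
c=[int(round(t)) for t in proj(i,(.6088,-.274,.058))];print(c)
roi=np.zeros(im.shape[:2],bool);roi[c[1]-60:c[1]+60,c[0]-25:c[0]+25]=True
m=(roi&(H[...,2]<160)&(H[...,1]>150)&(H[...,0]>6)&(H[...,0]<20)).astype(np.uint8);m=cv2.morphologyEx(m,cv2.MORPH_OPEN,np.ones((5,5)))
k,l,st,ce=cv2.connectedComponentsWithStats(m);j=1+np.argmax(st[1:,4]);y,x=np.nonzero(l==j);b=cv2.minAreaRect(np.c_[x,y].astype(np.float32));print(b)
b=cv2.boxPoints(b);b=b[np.argsort(b[:,1])];A=onz(i,*b[:2].mean(0),.058);B=onz(i,*b[2:].mean(0),.058);print(A,B,np.linalg.norm(A-B),np.degrees(np.arctan2(*(B-A)[1::-1])))
bl=(H[...,1]<60)&(H[...,2]>180);bl[:c[1]+20]=0;bl[c[1]+85:]=0;bl[:,:c[0]-25]=0;bl[:,c[0]+25:]=0
y,x=np.nonzero(bl);print("blade",y.min(),y.max(),[onz(i,x[y==v].mean(),v,.029).round(4).tolist() for v in(y.min(),y.min()+12,y.max())])
E
python3 kw.py; python3 kn.py|tail -3
```

```text
36.975 [ 0.60820196 -0.28769861  0.24375667] [ 1.79987663e+02  8.84202279e-03 -8.09083483e+01]
[315, 234]
((314.7812194824219, 230.5328369140625), (18.8143310546875, 59.262577056884766), 1.4688007831573486)
[ 0.61336594 -0.30542172  0.058     ] [ 0.60565674 -0.2470979   0.058     ] 0.0588311062530603 97.52966680048834
blade 277 308 [[0.6023, -0.218, 0.029], [0.5998, -0.2041, 0.029], [0.5968, -0.1813, 0.029]]
[([315, 103, 79, 58, 1757], [358.5, 121.6]), ([393, 114, 48, 33, 1075], [416.4, 130.7]), ([374, 223, 19, 10, 147], [381.9, 226.9])]
handle 257 407.22178988326846 222.37354085603113 390 427
37.075 [ 0.60844601 -0.28735872  0.24436355] 0.08790205403370006
```

The knife lies flat, within about 2 mm of its original spot. To keep the asked order literally, I lift it once more and lay it down as the last act.

Request:
jog_arm([
  [[1,0.05,1.4,-2,-0.026],[1,0,0,-4,0],[1,0,0,-4,0],[0.4,0,0,-4,0],[0.2,0,0,-3,0],[0,0,0,-1.5,0],[-0.3,0,0,-0.9,0],[-1,0,0,0,0]],
], force=15)

```text
time_s: 38.08
tcp_pos: [0.6088, -0.2743, 0.0501]
eef_rot: [-180.0, -0.0, -82.4]
contact_force: [0.2, -0.2, 0.1]
gripper_width: 0.043
gripper_force: 0.0
```

Request:
jog_arm([
  [[-1,0,0,0,0],[-1,0,0,0,0],[-1,0,0,0,0],[-1,0,0,0,0]],
])

```text
time_s: 38.58
tcp_pos: [0.6088, -0.2746, 0.0505]
eef_rot: [-179.9, -0.0, -82.4]
contact_force: [-1.3, 0.7, 5.5]
gripper_width: 0.0175
gripper_force: 15.0
```

Request:
jog_arm([
  [[-1,0,0,0.7,0],[-1,0,0,1.3,0],[-1,0,-0.15,0,0],[-1,0,0,-1,0],[-1,0,0,-0.5,0],[-1,0,0,-0.3,0],[-1,0,0,-0.15,0],[-1,0,0,0,0]],
])

```text
time_s: 39.58
tcp_pos: [0.6079, -0.2759, 0.0505]
eef_rot: [179.9, 0.0, -82.4]
contact_force: [-3.8, 1.3, 5.6]
gripper_width: 0.0178
gripper_force: 15.0
```

```bash
python3 f.py
```

```text
39.775 [ 0.6078 -0.2759  0.0505] [-3.42  1.7   5.1   0.59  1.28 -0.02] [0.06 0.37 0.25 0.03 0.03 0.01]
```

Request:
jog_arm([
  [[-1,0,0,0.05,0],[-0.4,0,0,0.05,0],[0,0,0,0,0],[0,0,0,0,0],[0,0,0,0,0],[0,0,0,1,0],[0,0,0,4,0],[0,0,0,5,0]],
])

```text
time_s: 40.78
tcp_pos: [0.6078, -0.2759, 0.1519]
eef_rot: [179.9, 0.0, -82.4]
contact_force: [0.7, -0.1, -0.2]
gripper_width: 0.0438
gripper_force: 0.0
```

Request:
jog_arm([
  [[0,0,-0.5,5,0.026],[0,0,-0.9,4.4,0],[0,0,0,0,0],[0,0,0,0,0]],
])

```text
time_s: 41.28
tcp_pos: [0.6081, -0.2899, 0.2454]
eef_rot: [-180.0, 0.0, -81.0]
contact_force: [-0.5, -0.1, -0.4]
gripper_width: 0.044
gripper_force: 0.0
```

```bash
python3 kw.py; python3 lid.py|awk 'NR==1||$1>=2.2'
```

```text
41.275 [ 0.60807055 -0.2898575   0.2453955 ] [-1.79976762e+02  1.80865480e-02 -8.09668628e+01]
[315, 235]
((315.4892272949219, 230.8886260986328), (18.187429428100586, 54.28461837768555), 1.5911402702331543)
[ 0.61227552 -0.30466355  0.058     ] [ 0.60530813 -0.25091883  0.058     ] 0.05419445691287976 97.38654210422021
blade 277 308 [[0.6025, -0.2193, 0.029], [0.5998, -0.2054, 0.029], [0.5963, -0.1826, 0.029]]
41.325 [ 0.6078 -0.2897  0.2446] [179.9   0.  -81. ] [-0.3 -1.5 -0.9] 0.043728706441987494
2.2 [(294, 245, [2, 255, 194]), (431, 198, [2, 226, 193])]
2.3 [(299, 254, [3, 255, 195]), (438, 204, [2, 222, 192])]
2.4 [(304, 263, [23, 14, 218]), (444, 212, [12, 27, 205])]
2.5 [(309, 273, [22, 24, 116]), (450, 220, [2, 213, 201])]
```

```bash
python3 - <<'E'
from h import *
a=cv2.imread("pics/scene0.png");b=r.capture("scene")
for n,(x,y,w,h) in {"jar":(278,172,36,50),"red":(350,214,20,32),"amber":(440,286,24,38),"blue":(385,374,26,40),"tile":(425,340,85,75),"brush":(320,405,60,70)}.items():
    t=a[y:y+h,x:x+w];s=b[y-8:y+h+8,x-8:x+w+8];m=cv2.matchTemplate(s,t,cv2.TM_CCOEFF_NORMED);_,v,_,p=cv2.minMaxLoc(m);print(n,round(v,3),p[0]-8,p[1]-8)
i=r.camera_info("top");T=r.capture("top");H=cv2.cvtColor(T,cv2.COLOR_BGR2HSV)
o=np.array([.5845,.0702,0]);c,q=np.cos(np.radians(86.5)),np.sin(np.radians(86.5))
for y in range(64,116,4):
    u,v=proj(i,o+np.array([c,q,0])*.06+np.array([-q,c,0])*y/1e3+[0,0,.116]);print(y,H[int(round(v)),int(round(u))].tolist(),end=" ")
print(r.get_state()["time_s"])
E
```

```text
jar 0.961 0 0
red 0.662 0 0
amber 0.937 0 0
blue 0.979 0 0
tile 0.999 0 0
brush 0.917 4 5
64 [14, 26, 209] 68 [12, 31, 211] 72 [1, 135, 204] 76 [1, 197, 206] 80 [2, 227, 206] 84 [2, 234, 208] 88 [2, 223, 208] 92 [2, 221, 205] 96 [0, 204, 160] 100 [178, 60, 72] 104 [114, 101, 93] 108 [111, 102, 100] 112 [144, 13, 101] 41.475
```

```bash
python3 -c "
from plant import r
print(r.close_job())"
```

```text
the job is handed in; nothing more can be done
None
```

The job is handed in at about 41.5 s with no verdict shown: the lid leans back at about 2.4 rad, the nib rests on the pad (about 5 N at contact), and the knife is on its rest within about 1–2 mm. I set the knife down on its rest to push the marker with closed fingers, then lifted and laid it again last. The jar, bottles and tile matched their first-image positions, though the red bottle only loosely; the brush check read 4–5 pixels off, but the arm never went near it.

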